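# Isolate the bench polisher and wedge its front feet clear

## Task

The bench polisher rocks and I want to reset its two front levelling feet. First switch it off at the rotary isolator, then slide the beech wedge, thin end first, along the bench under the middle of the polisher's front edge until both front feet just lift off the bench - a few millimetres, no more, with the rear feet still standing and without shoving the machine along. Finish still gripping the wedge in place so that it cannot creep out, with nothing but the wedge holding the front up, and leave the other things on the bench where they are.

Things in the scene. Friction and masses are not known exactly. Their poses are not given: they have to be found in the camera images.
- isolator (a joint): Angle of the isolator's handle: 1.571 = on (starts there), 0 = off. From on to off is a quarter turn, counter-clockwise seen from above, with a stop at each end. Snap action: it resists with about 0.13 N m until half way, then is driven on to the stop. Counts as off below 0.12.
- isolator_grip (a point): Grip point on the isolator handle's vertical axis, 81 mm above the bench. The handle, a black bar 64 x 14 mm, 32 mm tall (top 91 mm above the bench), stands on a 58 mm black disc on a grey box 115 x 85 x 55 mm fixed to the bench. Site y runs along the bar and turns with it. On: bar along the box's long side, in line with its steel conduit stub; off: across.
- wedge: Loose beech wedge, 160 x 36 mm, 65 g, lying flat. Origin at the centre of the underside; +x points to the thin end. Its top slopes evenly from 26 mm high at the thick end (x = -80 mm) to 3 mm at the blunt thin end (x = +80 mm): 1 mm of height per 7 mm of length. Friction about 0.6, so it does not slide back by itself.
- wedge_grip (a point): Grip point on the wedge, 22 mm from its thick end, on the centre line, 12 mm above its underside (the wedge is 22.8 mm high and 36 mm wide there). Axes as the wedge.
- wedge_tip (a point): Middle of the wedge's thin end, 80 mm ahead of the wedge's origin.
- polisher: Bench polisher, 2.6 kg, loose on 4 feet: grey base 176 deep (x) x 180 mm wide, underside 10 mm, top 34 mm above the bench; motor above, 155 mm high; wheels out to 130 mm each side. Origin on the bench midway between the feet; -x is the front, with a small black switch box 33 mm behind the edge. Under the base it is clear but for the feet. Lifting the front takes 12 to 18 N of push on the wedge.
- front_edge (a point): Middle of the lower front edge of the polisher's base, 88 mm in front of its origin, 10 mm above the bench at the start. Axes as the polisher: the wedge goes in along +x from here.
- foot_front_left (a point): Centre of the underside of the polisher's front left (+y) foot: a rubber disc 22 mm across and 10 mm tall, 70 mm in front of the origin and 72 mm to the side. Its height is 0 while it stands on the bench.
- foot_front_right (a point): Same for the front right (-y) foot.
- foot_rear_left (a point): Same for the rear left foot, 70 mm behind the origin. The rear feet stay on the bench.
- foot_rear_right (a point): Same for the rear right foot.
- packing_block: Bystander: a plain parallel beech block, 110 x 36 x 26 mm, the same wood as the wedge but not tapered. Origin at the centre of the underside, long side along x.
- polish_jar: Bystander: a jar of polish, 54 mm across and 62 mm tall. Origin at the centre of the underside.
- hammer: Bystander: a hammer lying down, 260 mm long along its x axis.
- polish_tin: Bystander: a flat closed tin, 84 mm across and 26 mm tall. Origin at the centre of the underside.
There are look-alikes about, which are no part of the job. Leave any red, white or yellow look-alike of the wedge alone.

How it is judged (in metres and radians):
On the way, in this order (a step that is already met when the one before it is completed fails the run):
1. the isolator is switched off (value of joint isolator below 0.12 rad), for 0.2 s.
2. the wedge carries the polisher's front: both front feet just off the bench, rear feet standing (height (world z) of foot_front_left between 0.0012 and 0.006 m and height (world z) of foot_front_right between 0.0012 and 0.006 m and height (world z) of each of foot_rear_left, foot_rear_right below 0.0012 m and contact force between wedge and polisher above 3 N and x of wedge_tip in the frame of polisher above -0.06 m and y of wedge_tip in the frame of polisher between -0.05 and 0.05 m and angle between wedge's own z axis and vertical below 0.06 rad and height (world z) of wedge below 0.003 m and contact force between each of the arm, the fingers, packing_block and polisher below 0.5 N), for 0.3 s.
At the end, for the whole second after the job is handed in: Isolator off (below 0.12 rad); front feet 1.2 to 6 mm up, rear feet down and within 15 mm of their places; wedge flat, under the front edge near its middle, alone carrying the front (over 3 N) and still gripped; all at rest, bystanders within 30 mm of their places (all of step 2 and value of joint isolator below 0.12 rad and contact force between the fingers and wedge above 1.5 N and linear speed of each of polisher, wedge below 0.01 m/s and distance of each of foot_rear_left, foot_rear_right from where it was at the start of the episode below 0.015 m and distance of each of packing_block, polish_jar, hammer, polish_tin from where it was at the start of the episode below 0.03 m); the arm keeps its last pose, push and grip.
It fails at once if the polisher's front is raised while the isolator is on (value of joint isolator above 0.3 rad and height (world z) of any of foot_front_left, foot_front_right above 0.0025 m).
It fails at once if a front foot is raised more than 9 mm (height (world z) of any of foot_front_left, foot_front_right above 0.009 m).
It fails at once if the polisher is shoved more than 20 mm along the bench (distance of any of foot_rear_left, foot_rear_right from where it was at the start of the episode above 0.02 m).
It fails at once if another thing on the bench is moved more than 40 mm (distance of any of packing_block, polish_jar, hammer, polish_tin from where it was at the start of the episode above 0.04 m).
It also fails if it takes over 64 s, if anything falls off the work surface, if the arm or the gripper's body presses on something with over 40 N, if the wrist force passes 120 N, or if a joint passes its speed limit or range.

## Robot

A 6-joint arm with a two-finger parallel gripper is mounted at the origin on the work surface. World frame = base frame: x ahead of the robot, y to its left, z up, the work surface at z = 0. Lengths are in mm, angles in degrees, forces in N, time in s.
With the tool pointing down it reaches from about 200 to 875 mm from the base axis. Payload 3.4 kg.
Tool frame: the origin (TCP) lies midway between the tips of the shut fingers; the grasp point (between the pads) lies behind it (grip_depth is the y of the grasp point in the tool frame, in mm); y points along the fingers, z is the direction in which the jaws open and shut, and the axes are right-handed (so a half turn about y gives the same grasp; the last joint's range is limited). The gripper opens to 94 mm and grips with 3 to 60 N. Pads are 16 mm wide; open, the fingers measure 119 mm over their backs; the gripper's body (75 mm by 177 mm) begins 78 mm behind the grasp point.
Start: joints at [67.838, 15.808, 86.224, -0, 77.962, -6.933], TCP at [151.058, 554.839, 205.493] pointing down, gripper open.
Joint ranges: [-165.64, 165.64], [-43.16, 119.46], [12.63, 154.43], [-67.54, 247.53], [6.08, 155.33], [-154.97, 154.97]. Speed limits (degrees/s): [147.25, 147.25, 180, 180, 180, 180].

## Interface

Orientations are given as a 3x3 rotation matrix whose columns are the frame's x, y, z axes.
In Python, from cell import get_obs, snapshot, camera_model, job_done, grip_depth gives the robot as it stands.
- The arm moves only by the tool send_rows, never from a script. Its argument "increments" is a list of rows, each an object of numbers: "ax", "ay", "az": the turn, a rotation vector about the tool's x, y, z in units of 8 degrees (1.0 is 8 degrees); "dx", "dy", "dz": the shift along the tool's x, y, z in units of 30 mm (1.0 is 30 mm); "fingers": the closure, from -1 (fully open) to 1 (shut), so that 0 is half open. A call has exactly 5 rows; each row shifts and turns the commanded pose from where the row before left it, along the tool's axes as they then stand; what a row does not reach is not made up. A row lasts 1/8 s, in which the tool goes at most 62.5 mm and 10.7 degrees, less where a joint would pass 70% of its speed; a pose out of reach is approached as far as the arm can. A call is refused whole if a number of a shift passes 1 or a number of a turn 1, either way. A call with a gripper value outside its range is refused whole. The fingers move at their own pace and stop on an object; the grip force is fixed at half the most. Time passes only in rows, so rows that do not move let the fingers close, or fill a call up. It gives the time, the measured TCP pose, the force and the opening at its end, in the units of the state.
- get_obs(): the state, without advancing time (a new reading comes with each control period).
- snapshot(name): name is "scene" or "top" or "wrist"; returns (picture, depth): 400x640x3 uint8, red, green, blue; 400x640 float32, mm along the optical axis (not along the pixel's ray), 0 where there is no reading.
- camera_model(name): a dict with "vertical_fov" (degrees; the focal length in pixels is half the picture's height over the tangent of half this angle, whatever the lens; pixels are square), "cx", "cy" (the principal point, pixels), "world_to_cam" (4x4, takes a point from world to camera coordinates). Camera axes: x right, y up, looking along -z (the intrinsics and any distortion apply to the point x, -y, -z); pixel columns grow to the right and rows downward; lengths in mm; the calibration is good to about 2 mm. A picture is of the moment at which its call begins: read the wrist's pose just before it. camera_model takes no time and is no camera call; for the wrist camera it gives the pose at the moment of the call.
- job_done(): hands the job in, once; it reports no verdict.
The state is a dict: "time_s": time; "qpos": joint angles; "dq": joint speeds; "joint_efforts": joint torques, N m; "tool_pos": TCP position; "eef_rot": TCP orientation; "wrist_force": force on the tool from outside, world axes, zero at the start; "torque": the same for the moment, N m; "grip_width": opening from 0.0 (shut) to 1.0 (fully open).
Only numpy, scipy, OpenCV 4.12 (cv2) and the standard library are available. Lean on these libraries where they do the work, as an engineer would, in place of code of your own. Each camera call takes 0.05 s, during which the arm holds its last target. There are 200 camera calls.

## Working session

There is one attempt and no reset: what is moved stays moved. The work goes in short steps, Python scripts to look and compute and a tool call to move; the robot and the scene stay as the last step left them, time stands still between calls to the robot, and variables do not carry over. Pictures are saved under pics/ and viewed, about 8 in all and at most 12, crops included, and the job is handed in when it is done.

Besides the shell and the picture viewer there is one more tool, called after "Emit:" as name(argument=value, ...) on one line, values as JSON. send_rows: Moves the arm, as the interface text tells. Its arguments: {"type":"object","properties":{"increments":{"type":"array"}},"required":["increments"]}

```bash
ls; mkdir -p pics
python3 - <<'E'
from cell import *
import cv2,numpy as np
o=get_obs();print({k:np.round(v,3).tolist() for k,v in o.items()}, grip_depth)
for n in("top","scene"):
    p,d=snapshot(n);np.savez(f"pics/{n}0.npz",p=p,d=d)
    cv2.imwrite(f"pics/{n}0.png",p[:,:,::-1]);m=camera_model(n);print(n,{k:np.round(v,3).tolist() if not isinstance(v,str) else v for k,v in m.items()})
a=cv2.imread("pics/top0.png");cv2.imwrite("pics/top0.png",a)
E
```

```text
pics
{'time_s': 0.0, 'qpos': [67.838, 15.848, 86.291, -0.0, 77.962, -6.934], 'dq': [0.052, 0.018, 0.045, -0.004, -0.05, 0.015], 'joint_efforts': [-0.001, -40.458, -23.723, 0.07, 0.034, -0.0], 'tool_pos': [150.846, 554.301, 204.632], 'eef_rot': [[0.965, -0.001, 0.263], [-0.263, -0.002, 0.965], [-0.0, -1.0, -0.002]], 'wrist_force': [0.119, -0.64, 0.103], 'torque': [-0.015, -0.037, 0.018], 'grip_width': 0.997} -18.8
top {'vertical_fov': 56.499, 'cx': 317.039, 'cy': 205.592, 'world_to_cam': [[-0.001, -1.0, 0.006, 75.268], [0.991, -0.001, 0.13, -541.809], [-0.13, 0.006, 0.991, -960.849], [0.0, 0.0, 0.0, 1.0]]}
scene {'vertical_fov': 43.201, 'cx': 321.393, 'cy': 197.493, 'world_to_cam': [[0.196, 0.981, 0.016, -186.794], [-0.671, 0.122, 0.731, 284.691], [0.715, -0.154, 0.682, -1644.368], [0.0, 0.0, 0.0, 1.0]]}
```

View pics/top0.png

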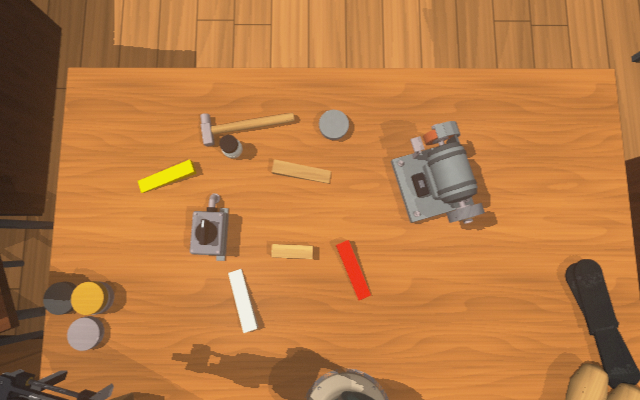

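View pics/scene0.png

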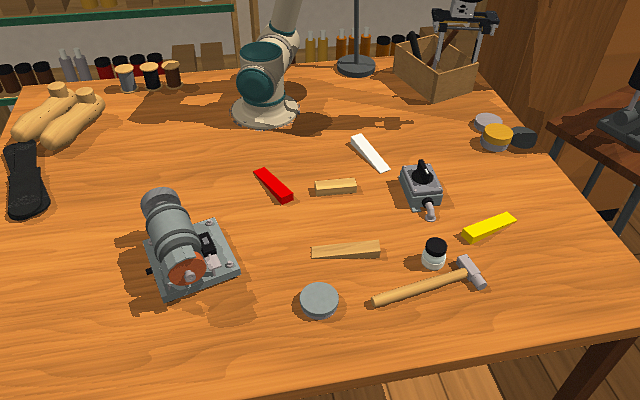

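The top view shows five things that could be taken for the wedge:
- Plain beech taper at (300,172). This one matches the description.
- Parallel packing block at (292,251).
- Red wedge at (353,270).
- White wedge at (243,300).
- Yellow wedge at (166,176).

The isolator is at (207,232), with its conduit at the top. The polisher's front edge runs from (394,160) to (412,222).

```bash
cat > h.py <<'E'
import numpy as np,cv2
from cell import *
def K(n,m=None):
    m=m or camera_model(n); f=200/np.tan(np.radians(m["vertical_fov"]/2)); return f,m["cx"],m["cy"],np.array(m["world_to_cam"])
def cloud(d,k):
    f,cx,cy,T=k; v,u=np.mgrid[:400,:640]
    c=np.stack([(u-cx)/f*d,-(v-cy)/f*d,-d],-1)
    return (c-T[:3,3])@T[:3,:3]
def ray(u,v,z,k):
    f,cx,cy,T=k; r=np.array([(u-cx)/f,-(v-cy)/f,-1])@T[:3,:3]; o=-T[:3,:3].T@T[:3,3]
    return o+r*(z-o[2])/r[2]
E
python3 - <<'E'
from h import *
for n,boxes in (("top",dict(wedge=(262,150,340,190),block=(262,238,322,265),pol=(380,140,450,230),iso=(180,190,235,270))),
                ("scene",dict(wedge=(300,230,390,268),block=(305,172,365,200)))):
    z=np.load(f"pics/{n}0.npz");d=z["d"];k=K(n);P=cloud(d,k)
    for b,(x0,y0,x1,y1) in boxes.items():
        Q=P[y0:y1,x0:x1];g=Q.reshape(-1,3)
        tz=np.median(g[:,2]) if b in("wedge","block") else 0
        m=((Q[...,2]-tz>2.0)&(Q[...,2]<300)).astype(np.uint8)
        if b=="pol": m=((Q[...,2]>26)&(Q[...,2]<42)).astype(np.uint8)
        if b=="iso": m=((Q[...,2]>47)&(Q[...,2]<66)).astype(np.uint8)
        nc,l,s,c=cv2.connectedComponentsWithStats(m);i=1+np.argmax(s[1:,4]);q=Q[l==i]
        r=cv2.minAreaRect(q[:,:2].astype(np.float32))
        print(n,b,"bg z",round(tz,1),"n",len(q),"rect",np.round(r[0],1),np.round(r[1],1),round(r[2],1),"z",np.round(np.percentile(q[:,2],[2,50,98]),1), "corners",np.round(cv2.boxPoints(r)).tolist())
        if b=="wedge":
            A=np.c_[q[:,:2],np.ones(len(q))];s=np.linalg.lstsq(A,q[:,2],rcond=None)[0];print("slope",s[:2],np.degrees(np.arctan2(-s[1],-s[0])),1/np.hypot(*s[:2]))
        if b=="iso":
            q=Q[Q[...,2]>82];r=cv2.minAreaRect(q[:,:2].astype(np.float32));print(" bar",len(q),r,np.median(q[:,2]))
p=cv2.imread("pics/scene0.png")
a=cv2.resize(p[220:330,230:400],None,fx=4,fy=4,interpolation=2)
b=cv2.imread("pics/top0.png");b1=cv2.resize(b[140:270,180:350],None,fx=4,fy=4,interpolation=2)[:, :680]
cv2.imwrite("pics/crop1.png",cv2.resize(np.vstack([a,b1]),None,fx=.6,fy=.6,interpolation=3))
E
```

```text
top wedge bg z -0.7 n 768 rect [644.9 119.1] [169.8  47.4] 82.2 z [ 1.9 13.  25.3] corners [[610.0, 38.0], [657.0, 32.0], [680.0, 200.0], [633.0, 206.0]]
slope [0.06324389 0.11768077] -118.25443112033403 7.485115481034292
top block bg z 0.1 n 570 rect [421.4 144.9] [117.4  40. ] 87.2 z [20.  24.8 28.7] corners [[399.0, 87.0], [439.0, 85.0], [444.0, 203.0], [404.0, 204.0]]
top pol bg z 0 n 1789 rect [ 602.1 -215.8] [179.8 127.2] 15.7 z [28.4 32.3 38.6] corners [[498.0, -179.0], [533.0, -301.0], [706.0, -253.0], [671.0, -130.0]]
top iso bg z 0 n 1125 rect [470.3 362. ] [ 82.1 111.2] 87.7 z [49.4 54.2 60.3] corners [[413.0, 323.0], [524.0, 319.0], [527.0, 401.0], [416.0, 405.0]]
 bar 178 ((457.1723327636719, 223.40664672851562), (292.1159973144531, 63.56868362426758), 84.72988891601562) 89.41329963057848
scene wedge bg z 1.3 n 983 rect [635.5 121.7] [161.3  60.1] 82.3 z [ 3.8 13.8 26.3] corners [[595.0, 46.0], [654.0, 38.0], [676.0, 198.0], [617.0, 206.0]]
slope [-0.07354036  0.1319525 ] -60.86800762758873 6.619810220699004
scene block bg z 2.0 n 613 rect [409.6 145.6] [114.4  67.7] 88.6 z [ 5.2 24.4 29.6] corners [[374.0, 89.0], [442.0, 88.0], [445.0, 202.0], [377.0, 204.0]]
```

View pics/crop1.png

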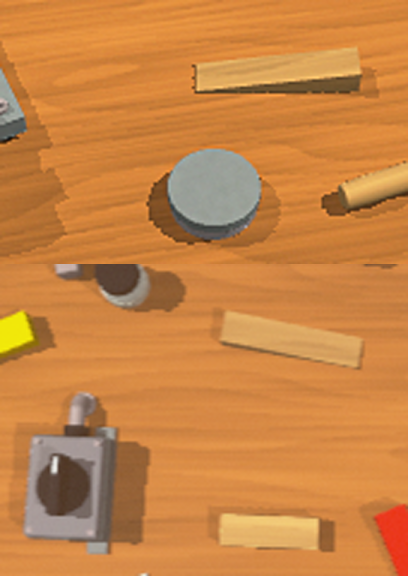

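The crop confirms the choice: the beech piece at crop (275,70) tapers to the left, towards the polisher, and the piece at (270,530) is the parallel block. I'm starting the approach to the isolator.

Emit:
send_rows(increments=[{"ay": -0.8},{"ay": -0.8},{"dx": 1,"dz": -0.6},{"dx": 1,"dz": -0.6},{"dx": 1,"dz": -0.6}])

```text
schema error: expected keys ax, ay, az, dx, dy, dz, fingers
```

Emit:
send_rows(increments=[{"dx": 1,"dz": -0.6},{"dx": 1,"dz": -0.6},{"dx": 1,"dz": -0.6},{"dx": 1,"dz": -0.6},{"dx": 0}])

```text
schema error: expected keys ax, ay, az, dx, dy, dz, fingers
```

Run:
```python
from h import *
o=get_obs();print(o["time_s"],np.round(o["tool_pos"],1),np.round(o["eef_rot"],3).tolist(),np.round(o["qpos"],1))
k=K("wrist");p,d=snapshot("wrist");np.savez("pics/w1.npz",p=p,d=d,T=k[3]);cv2.imwrite("pics/w1.png",p[:,:,::-1])
for n,P in (("top",cloud(np.load("pics/top0.npz")["d"],K("top"))),("wrist",cloud(d,k))):
    g=P.reshape(-1,3); g=g[(abs(g[:,0]-460)<90)&(abs(g[:,1]-362)<70)]
    for lo,hi in((80,100),(45,60)):
        q=g[(g[:,2]>lo)&(g[:,2]<hi)]
        if len(q)>5:print(n,lo,len(q),cv2.minAreaRect(q[:,:2].astype(np.float32)),np.median(q[:,2]))
```

```text
0.1 [150.9 554.4 204.7] [[0.965, -0.001, 0.263], [-0.263, -0.001, 0.965], [-0.0, -1.0, -0.002]] [67.8 15.8 86.3 -0.  78.  -6.9]
top 80 163 ((469.8866882324219, 361.50543212890625), (14.451067924499512, 63.180992126464844), 87.5186538696289) 88.98349782377056
top 45 1100 ((470.2656555175781, 361.9839172363281), (82.10819244384766, 111.19871520996094), 87.7289810180664) 54.12019575181386
wrist 45 48 ((415.8072509765625, 389.9991760253906), (29.320932388305664, 5.559692859649658), 81.1999740600586) 48.02477229973813
```

View pics/w1.png

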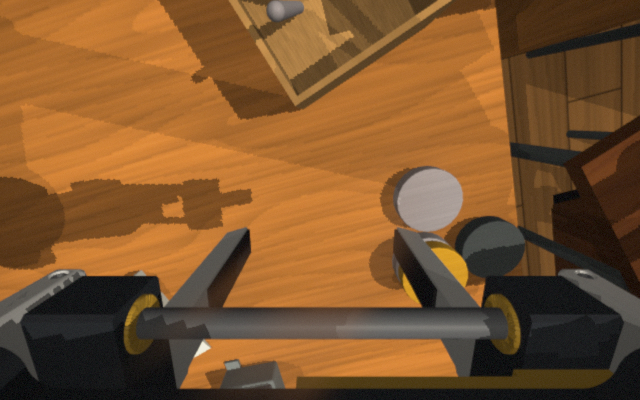

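The wrist view doesn't show the target yet. The send was refused because every row needs all seven keys. From the top view, the isolator bar is at (469.9, 361.5) with yaw -2.5°.

Emit:
send_rows(increments=[{"ax": 0,"ay": -0.8,"az": 0,"dx": 0,"dy": 0,"dz": 0,"fingers": 0},{"ax": 0,"ay": -0.8,"az": 0,"dx": 0,"dy": 0,"dz": 0,"fingers": 0},{"ax": 0,"ay": 0,"az": 0,"dx": 0.99,"dy": 0,"dz": -0.54,"fingers": 0},{"ax": 0,"ay": 0,"az": 0,"dx": 0.99,"dy": 0,"dz": -0.54,"fingers": 0},{"ax": 0,"ay": 0,"az": 0,"dx": 0.99,"dy": 0,"dz": -0.54,"fingers": 0}])

```text
time_s: 0.78
tool_pos: [238.6, 501.8, 205.2]
eef_rot: [[0.999, -0.0, 0.042], [-0.042, -0.0, 0.999], [-0.0, -1.0, -0.0]]
wrist_force: [0.2, -0.9, 0.8]
grip_width: 0.515
```

Emit:
send_rows(increments=[{"ax": 0,"ay": 0,"az": 0,"dx": 0.99,"dy": 0,"dz": -0.54,"fingers": 0},{"ax": 0,"ay": 0,"az": 0,"dx": 0.99,"dy": 0.3,"dz": -0.54,"fingers": 0},{"ax": 0,"ay": 0,"az": 0,"dx": 0.99,"dy": 0.5,"dz": -0.54,"fingers": 0},{"ax": 0,"ay": 0,"az": 0,"dx": 0.99,"dy": 0.5,"dz": -0.54,"fingers": 0},{"ax": 0,"ay": 0,"az": 0,"dx": 0.99,"dy": 0.5,"dz": -0.54,"fingers": 0}])

```text
time_s: 1.4
tool_pos: [383.7, 414.5, 150.8]
eef_rot: [[0.999, -0.0, 0.042], [-0.042, -0.0, 0.999], [-0.0, -1.0, -0.0]]
wrist_force: [-0.8, 0.1, 0.6]
grip_width: 0.503
```

Emit:
send_rows(increments=[{"ax": 0,"ay": 0,"az": 0,"dx": 0.99,"dy": 0.5,"dz": -0.54,"fingers": 0},{"ax": 0,"ay": 0,"az": 0,"dx": 0.99,"dy": 0.5,"dz": -0.54,"fingers": 0},{"ax": 0,"ay": 0,"az": 0,"dx": 0.99,"dy": 0,"dz": -0.54,"fingers": 0},{"ax": 0,"ay": 0,"az": 0,"dx": 0,"dy": 0,"dz": 0,"fingers": 0},{"ax": 0,"ay": 0,"az": 0,"dx": 0,"dy": 0,"dz": 0,"fingers": 0}])

```text
time_s: 2.02
tool_pos: [469.1, 363.1, 121.3]
eef_rot: [[0.999, -0.001, 0.043], [-0.043, 0.0, 0.999], [-0.001, -1.0, 0.0]]
wrist_force: [0.5, 0.3, -0.1]
grip_width: 0.501
```

```bash
cat >> h.py <<'E'
def go(x,y,z,yaw=None):
    "state, and what is left to go (TCP to x,y,z; tool z axis at yaw) in row units"
    o=get_obs();R=np.array(o["eef_rot"]);p=np.array(o["tool_pos"])
    zy=np.degrees(np.arctan2(R[1,2],R[0,2]))
    print("t",o["time_s"],"tcp",np.round(p,1),"zyaw",round(zy,1),"tilt",np.round(R[2],3),"F",np.round(o["wrist_force"],1),"w",round(o["grip_width"]*94,1),"q",np.round(o["qpos"],0))
    print("left dx,dy,dz",np.round(R.T@(np.array([x,y,z])-p)/30,2), "ay",None if yaw is None else round(-((yaw-zy+180)%360-180)/8,2))
E
python3 -c "
from h import *
go(469.9,361.5,65,87.5)"
```

```text
t 2.025 tcp [469.1 363.1 121.3] zyaw 87.5 tilt [-0.001 -1.     0.   ] F [ 0.5  0.3 -0.1] w 47.1 q [ 31.  21.  91.   0.  68. -57.]
left dx,dy,dz [ 0.03  1.88 -0.05] ay 0.01
```

Emit:
send_rows(increments=[{"ax": 0,"ay": 0,"az": 0,"dx": 0.03,"dy": 0.6,"dz": -0.05,"fingers": 0},{"ax": 0,"ay": 0,"az": 0,"dx": 0,"dy": 0.6,"dz": 0,"fingers": 0},{"ax": 0,"ay": 0,"az": 0,"dx": 0,"dy": 0.6,"dz": 0,"fingers": 0},{"ax": 0,"ay": 0,"az": 0,"dx": 0,"dy": 0,"dz": 0,"fingers": 0},{"ax": 0,"ay": 0,"az": 0,"dx": 0,"dy": 0,"dz": 0,"fingers": 1}])

```text
time_s: 2.65
tool_pos: [470.5, 362.2, 68.3]
eef_rot: [[0.999, 0.001, 0.041], [-0.041, 0.001, 0.999], [0.001, -1.0, 0.001]]
wrist_force: [-0.8, -0.4, 0.9]
grip_width: 0.426
```

Emit:
send_rows(increments=[{"ax": 0,"ay": 0,"az": 0,"dx": 0,"dy": 0,"dz": 0,"fingers": 1},{"ax": 0,"ay": 0,"az": 0,"dx": 0,"dy": 0,"dz": 0,"fingers": 1},{"ax": 0,"ay": 0,"az": 0,"dx": 0,"dy": 0,"dz": 0,"fingers": 1},{"ax": 0,"ay": 0,"az": 0,"dx": 0,"dy": 0,"dz": 0,"fingers": 1},{"ax": 0,"ay": 0,"az": 0,"dx": 0,"dy": 0,"dz": 0,"fingers": 1}])

```text
time_s: 3.28
tool_pos: [471.1, 362.9, 68.1]
eef_rot: [[0.999, 0.001, 0.043], [-0.043, 0.003, 0.999], [0.001, -1.0, 0.003]]
wrist_force: [-0.7, 5.3, 2.0]
grip_width: 0.146
```

Emit:
send_rows(increments=[{"ax": 0,"ay": -0.8,"az": 0,"dx": 0,"dy": 0,"dz": 0,"fingers": 1},{"ax": 0,"ay": -0.8,"az": 0,"dx": 0,"dy": 0,"dz": 0,"fingers": 1},{"ax": 0,"ay": -0.8,"az": 0,"dx": 0,"dy": 0,"dz": 0,"fingers": 1},{"ax": 0,"ay": -0.8,"az": 0,"dx": 0,"dy": 0,"dz": 0,"fingers": 1},{"ax": 0,"ay": -0.8,"az": 0,"dx": 0,"dy": 0,"dz": 0,"fingers": 1}])

```text
time_s: 3.9
tool_pos: [470.9, 363.7, 68.1]
eef_rot: [[0.869, 0.001, -0.496], [0.496, 0.004, 0.869], [0.003, -1.0, 0.004]]
wrist_force: [-2.4, 7.1, 1.3]
grip_width: 0.149
```

Emit:
send_rows(increments=[{"ax": 0,"ay": -0.8,"az": 0,"dx": 0,"dy": 0,"dz": 0,"fingers": 1},{"ax": 0,"ay": -0.8,"az": 0,"dx": 0,"dy": 0,"dz": 0,"fingers": 1},{"ax": 0,"ay": -0.8,"az": 0,"dx": 0,"dy": 0,"dz": 0,"fingers": 1},{"ax": 0,"ay": -0.8,"az": 0,"dx": 0,"dy": 0,"dz": 0,"fingers": 1},{"ax": 0,"ay": -0.8,"az": 0,"dx": 0,"dy": 0,"dz": 0,"fingers": 1}])

```text
time_s: 4.53
tool_pos: [470.3, 364.2, 68.1]
eef_rot: [[0.474, -0.0, -0.881], [0.881, 0.005, 0.474], [0.005, -1.0, 0.003]]
wrist_force: [-2.2, 7.8, 1.4]
grip_width: 0.147
```

Emit:
send_rows(increments=[{"ax": 0,"ay": -0.8,"az": 0,"dx": 0,"dy": 0,"dz": 0,"fingers": 1},{"ax": 0,"ay": -0.8,"az": 0,"dx": 0,"dy": 0,"dz": 0,"fingers": 1},{"ax": 0,"ay": -0.8,"az": 0,"dx": 0,"dy": 0,"dz": 0,"fingers": 1},{"ax": 0,"ay": -0.8,"az": 0,"dx": 0,"dy": 0,"dz": 0,"fingers": 1},{"ax": 0,"ay": -0.1,"az": 0,"dx": 0,"dy": 0,"dz": 0,"fingers": 1}])

```text
time_s: 5.15
tool_pos: [469.8, 364.3, 68.1]
eef_rot: [[0.036, -0.001, -0.999], [0.999, 0.005, 0.036], [0.005, -1.0, 0.002]]
wrist_force: [-3.3, 8.2, 1.7]
grip_width: 0.149
```

```bash
python3 -c "
from h import *
go(470,362,65,177.5);print(get_obs()['torque'])"
```

```text
t 5.15 tcp [469.8 364.3  68.1] zyaw 177.9 tilt [ 0.005 -1.     0.002] F [-3.3  8.2  1.7] w 14.0 q [  31.   23.   96.    0.   61. -147.]
left dx,dy,dz [-0.08  0.1  -0.01] ay 0.05
[ 1.69568233  0.76436364 -0.17861331]
```

Emit:
send_rows(increments=[{"ax": 0,"ay": 0,"az": 0,"dx": 0,"dy": 0,"dz": 0,"fingers": -0.2},{"ax": 0,"ay": 0,"az": 0,"dx": 0,"dy": 0,"dz": 0,"fingers": -0.2},{"ax": 0,"ay": 0,"az": 0,"dx": 0,"dy": 0,"dz": 0,"fingers": -0.2},{"ax": 0,"ay": 0,"az": 0,"dx": 0,"dy": -0.8,"dz": 0,"fingers": -0.2},{"ax": 0,"ay": 0,"az": 0,"dx": 0,"dy": -0.8,"dz": 0,"fingers": -0.2}])

```text
time_s: 5.78
tool_pos: [470.6, 360.7, 115.6]
eef_rot: [[0.036, -0.001, -0.999], [0.999, -0.001, 0.036], [-0.001, -1.0, 0.001]]
wrist_force: [0.9, 0.6, 0.7]
grip_width: 0.597
```

Emit:
send_rows(increments=[{"ax": 0,"ay": 1,"az": 0,"dx": 0,"dy": -0.8,"dz": 0,"fingers": -0.3},{"ax": 0,"ay": 1,"az": 0,"dx": 0,"dy": -0.8,"dz": 0,"fingers": -0.3},{"ax": 0,"ay": 1,"az": 0,"dx": 0,"dy": -0.8,"dz": 0,"fingers": -0.3},{"ax": 0,"ay": 1,"az": 0,"dx": 0,"dy": -0.8,"dz": 0,"fingers": -0.3},{"ax": 0,"ay": 1,"az": 0,"dx": 0,"dy": 0,"dz": 0,"fingers": -0.3}])

```text
time_s: 6.4
tool_pos: [472.0, 361.5, 213.7]
eef_rot: [[0.673, 0.004, -0.739], [0.739, 0.002, 0.673], [0.004, -1.0, -0.002]]
wrist_force: [-0.3, -0.3, 0.0]
grip_width: 0.646
```

Emit:
send_rows(increments=[{"ax": 0,"ay": 1,"az": 0,"dx": 0,"dy": 0,"dz": 0,"fingers": -0.3},{"ax": 0,"ay": 1,"az": 0,"dx": 0,"dy": 0,"dz": 0,"fingers": -0.3},{"ax": 0,"ay": 1,"az": 0,"dx": 0,"dy": 0,"dz": 0,"fingers": -0.3},{"ax": 0,"ay": 1,"az": 0,"dx": 0,"dy": 0,"dz": 0,"fingers": -0.3},{"ax": 0,"ay": 1,"az": 0,"dx": 0,"dy": 0,"dz": 0,"fingers": -0.3}])

```text
time_s: 7.02
tool_pos: [470.8, 360.8, 211.3]
eef_rot: [[0.991, -0.0, -0.134], [0.134, -0.001, 0.991], [-0.0, -1.0, -0.001]]
wrist_force: [-0.0, 0.3, -0.7]
grip_width: 0.65
```

Emit:
send_rows(increments=[{"ax": 0,"ay": 1,"az": 0,"dx": 0,"dy": 0,"dz": 0,"fingers": -0.3},{"ax": 0,"ay": 1,"az": 0,"dx": 0,"dy": 0,"dz": 0,"fingers": -0.3},{"ax": 0,"ay": 1,"az": 0,"dx": 0,"dy": 0,"dz": 0,"fingers": -0.3},{"ax": 0,"ay": 1,"az": 0,"dx": 0,"dy": 0,"dz": 0,"fingers": -0.3},{"ax": 0,"ay": 1,"az": 0,"dx": 0,"dy": 0,"dz": 0,"fingers": -0.3}])

```text
time_s: 7.65
tool_pos: [470.8, 360.8, 211.3]
eef_rot: [[0.845, -0.0, 0.535], [-0.535, -0.001, 0.845], [0.0, -1.0, -0.001]]
wrist_force: [-0.3, -0.0, -0.0]
grip_width: 0.65
```

Emit:
send_rows(increments=[{"ax": 0,"ay": 1,"az": 0,"dx": 0,"dy": 0,"dz": 0,"fingers": -0.3},{"ax": 0,"ay": 1,"az": 0,"dx": 0,"dy": 0,"dz": 0,"fingers": -0.3},{"ax": 0,"ay": 1,"az": 0,"dx": 0,"dy": 0,"dz": 0,"fingers": -0.3},{"ax": 0,"ay": 1,"az": 0,"dx": 0,"dy": 0,"dz": 0,"fingers": -0.3},{"ax": 0,"ay": 1,"az": 0,"dx": 0,"dy": 0,"dz": 0,"fingers": -0.3}])

```text
time_s: 8.28
tool_pos: [470.8, 360.8, 211.3]
eef_rot: [[0.304, -0.0, 0.953], [-0.953, -0.001, 0.304], [0.001, -1.0, -0.0]]
wrist_force: [0.0, 0.1, -0.4]
grip_width: 0.651
```

Run:
```python
from h import *
# above wedge grip: 2D refine wedge from top view: side-edge colour/depth. Fit height-above-plane with local plane removal
z=np.load("pics/top0.npz");P=cloud(z["d"],K("top"));Q=P[145:200,258:345].copy()
m=np.ones(Q.shape[:2],bool);m[5:-5,8:-8]=0
bg=Q[m];print("bench z",np.percentile(bg[:,2],[5,50,95]).round(1))
A=np.c_[bg[:,:2],np.ones(len(bg))];s=np.linalg.lstsq(A,bg[:,2],rcond=None)[0]
H=Q[...,2]-(Q[...,:2]@s[:2]+s[2]);mk=(H>2.2).astype(np.uint8)
n,l,st,c=cv2.connectedComponentsWithStats(mk);i=1+np.argmax(st[1:,4]);q=Q[l==i][:,:2].astype(np.float32)
c,v=cv2.PCACompute2(q,None)[:2] if 0 else (q.mean(0),np.linalg.svd(q-q.mean(0),full_matrices=0)[2])
a=v[0]*np.sign(-v[0][1]);t=(q-c)@a;w=(q-c)@np.array([-a[1],a[0]])
print("wedge c",c,"axis yaw",np.degrees(np.arctan2(a[1],a[0])),"len",np.percentile(t,[1,99]),"wid",np.percentile(w,[2,98]))
go(653,179,200,-7.8)
```

```text
bench z [-4.3 -1.5  1.6]
wedge c [678.6932 126.4901] axis yaw -89.73691 len [-111.77457779  125.7560421 ] wid [-53.88226936  41.28773445]
t 8.275 tcp [470.8 360.8 211.3] zyaw 17.7 tilt [ 0.001 -1.    -0.   ] F [ 0.   0.1 -0.4] w 61.2 q [31. 17. 83. -0. 79. 13.]
left dx,dy,dz [7.62 0.38 3.95] ay 3.19
```

Run:
```python
from h import *
k=K("top");p=cv2.imread("pics/top0.png");hsv=cv2.cvtColor(p,cv2.COLOR_BGR2HSV)
print("wedge hsv",hsv[172,300],hsv[168,285],hsv[178,322],"bench",hsv[195,300],hsv[150,300],"base",hsv[200,415],hsv[200,380])
x0,y0,x1,y1=262,150,342,192
S=hsv[y0:y1,x0:x1,1].astype(int);V=hsv[y0:y1,x0:x1,2]
m=((S<150)).astype(np.uint8)
n,l,st,_=cv2.connectedComponentsWithStats(m);i=1+np.argmax(st[1:,4]);print("area",st[i])
c=max(cv2.findContours((l==i).astype(np.uint8),0,1)[0],key=cv2.contourArea)
ap=cv2.approxPolyDP(cv2.convexHull(c),2.5,True)[:,0]+[x0,y0];r=cv2.minAreaRect(c);print("px rect",r,ap.tolist())
for u,v in ap:
    print((u,v),"z3",ray(u,v,3,k).round(1)[:2],"z26",ray(u,v,26,k).round(1)[:2])
b=np.float32(hsv[130:235,380:450,1]<90).astype(np.uint8)
cv2.imwrite("pics/m.png",cv2.resize(np.hstack([cv2.resize(np.dstack([b*255]*3),None,fx=5,fy=5,interpolation=0),cv2.resize(p[130:235,380:450],None,fx=5,fy=5,interpolation=2)]),None,fx=1,fy=1))
d=cv2.resize(p[y0:y1,x0:x1],None,fx=8,fy=8,interpolation=2);cv2.imwrite("pics/wd.png",d)
# front edge: leftmost base pixel per row
E=[]
for v in range(166,218):
    u=np.where(b[v-130]>0)[0]
    if len(u):E.append((u[0]+380-.5,v))
E=np.array(E,np.float32);f=cv2.fitLine(E,cv2.DIST_HUBER,0,.01,.01).ravel();print("line px",f)
for v in (160,190,220):
    u=f[2]+(v-f[3])*f[0]/f[1];print(v,u,ray(u,v,34,k).round(1)[:2])
```

```text
wedge hsv [ 16 141 215] [ 16 141 220] [ 16 142 210] bench [ 14 171 216] [ 14 170 207] base [ 21  17 147] [ 14 174 217]
area [ 10  10  59  23 775]
px rect ((39.17307662963867, 21.634613037109375), (57.85425567626953, 13.728127479553223), 11.309932708740234) [[274, 160], [330, 171], [329, 180], [323, 182], [273, 173]]
(np.int64(274), np.int64(160)) z3 [675.2 195.1] z26 [669.3 192.5]
(np.int64(330), np.int64(171)) z3 [643.7  38.1] z26 [638.5  39.1]
(np.int64(329), np.int64(180)) z3 [618.1  41. ] z26 [613.4  41.9]
(np.int64(323), np.int64(182)) z3 [612.4  57.8] z26 [607.9  58.3]
(np.int64(273), np.int64(173)) z3 [638.  197.4] z26 [632.9 194.8]
line px [3.0846626e-01 9.5123529e-01 3.9929999e+02 1.8880000e+02]
160 389.96072 [ 667.3 -124.3]
190 399.68912 [ 584.3 -148.3]
220 409.4175 [ 503.1 -171.9]
```

View pics/m.png

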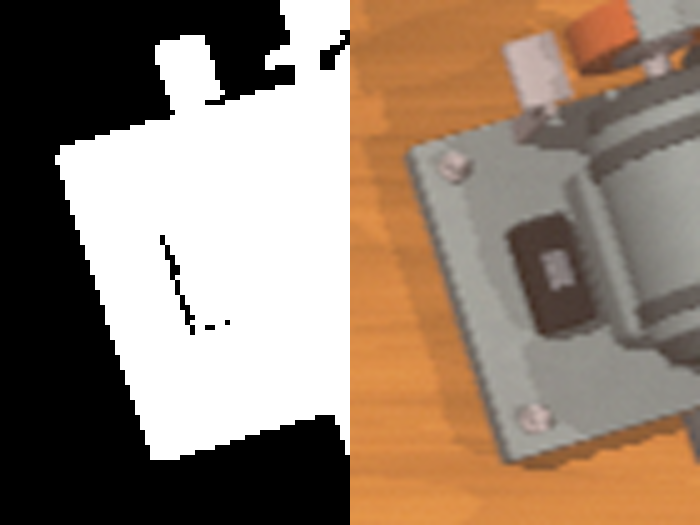

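The base mask shows the front edge running from about px (391,159) to (410,222), and a strip of the front face is visible. That puts the front-edge middle at about (584, -154) with polisher yaw about -74.2°. The wedge grip point is at about (650, 174) with axis yaw about -98.5°.

Emit:
send_rows(increments=[{"ax": 0,"ay": 0.82,"az": 0,"dx": 0,"dy": 0,"dz": 0,"fingers": -0.3},{"ax": 0,"ay": 0.82,"az": 0,"dx": 0,"dy": 0,"dz": 0,"fingers": -0.3},{"ax": 0,"ay": 0.82,"az": 0,"dx": 0,"dy": 0,"dz": 0,"fingers": -0.3},{"ax": 0,"ay": 0.82,"az": 0,"dx": 0,"dy": 0,"dz": 0,"fingers": -0.3},{"ax": 0,"ay": 0,"az": 0,"dx": 0.66,"dy": 0,"dz": 0.86,"fingers": -0.3}])

```text
time_s: 8.9
tool_pos: [492.6, 338.5, 211.4]
eef_rot: [[-0.142, -0.001, 0.99], [-0.99, -0.0, -0.142], [0.0, -1.0, -0.001]]
wrist_force: [0.5, 0.8, 0.4]
grip_width: 0.65
```

Emit:
send_rows(increments=[{"ax": 0,"ay": 0,"az": 0,"dx": 0.66,"dy": 0,"dz": 0.86,"fingers": -0.3},{"ax": 0,"ay": 0,"az": 0,"dx": 0.66,"dy": 0,"dz": 0.86,"fingers": -0.3},{"ax": 0,"ay": 0,"az": 0,"dx": 0.66,"dy": 0,"dz": 0.86,"fingers": -0.3},{"ax": 0,"ay": 0,"az": 0,"dx": 0.66,"dy": 0.5,"dz": 0.86,"fingers": -0.3},{"ax": 0,"ay": 0,"az": 0,"dx": 0.66,"dy": 0.5,"dz": 0.86,"fingers": -0.3}])

```text
time_s: 9.52
tool_pos: [607.6, 220.2, 181.1]
eef_rot: [[-0.144, 0.0, 0.99], [-0.99, -0.0, -0.144], [0.0, -1.0, 0.0]]
wrist_force: [-0.3, 0.6, -0.8]
grip_width: 0.651
```

Emit:
send_rows(increments=[{"ax": 0,"ay": 0,"az": 0,"dx": 0.66,"dy": 0.5,"dz": 0.86,"fingers": -0.3},{"ax": 0,"ay": 0,"az": 0,"dx": 0.64,"dy": 0.5,"dz": 0.82,"fingers": -0.3},{"ax": 0,"ay": 0,"az": 0,"dx": 0,"dy": 0.8,"dz": 0,"fingers": -0.3},{"ax": 0,"ay": 0,"az": 0,"dx": 0,"dy": 0.8,"dz": 0,"fingers": -0.3},{"ax": 0,"ay": 0,"az": 0,"dx": 0,"dy": 0,"dz": 0,"fingers": -0.3}])

```text
time_s: 10.15
tool_pos: [649.4, 174.8, 101.1]
eef_rot: [[-0.144, -0.005, 0.99], [-0.99, -0.001, -0.144], [0.002, -1.0, -0.005]]
wrist_force: [-0.1, -0.3, 0.9]
grip_width: 0.65
```

Run:
```python
from h import *
go(650.5,174.5,3.5,-8.5)
k=K("wrist");p,d=snapshot("wrist");np.savez("pics/w2.npz",p=p,d=d,T=k[3])
t,dt=snapshot("top");np.savez("pics/top1.npz",p=t,d=dt)
s,_=snapshot("scene")
a=cv2.resize(p,(400,250),interpolation=3);b=cv2.resize(t[120:280,180:436],(400,250),interpolation=2)
c=cv2.resize(s[130:290,290:546],(400,250),interpolation=2);e=cv2.resize(t[190:270,165:293],(400,250),interpolation=2)
cv2.imwrite("pics/v2.png",np.vstack([np.hstack([a,b]),np.hstack([c,e])])[:,:,::-1])
g=cloud(dt,K("top")).reshape(-1,3);g=g[(abs(g[:,0]-470)<40)&(abs(g[:,1]-362)<40)&(g[:,2]>80)&(g[:,2]<100)]
print(len(g),cv2.minAreaRect(g[:,:2].astype(np.float32)) if len(g)>5 else 0)
```

```text
t 10.15 tcp [649.4 174.8 101.1] zyaw -8.3 tilt [ 0.002 -1.    -0.005] F [-0.1 -0.3  0.9] w 61.1 q [ 9. 28. 82. -0. 70. 17.]
left dx,dy,dz [-0.    3.25  0.05] ay 0.02
152 ((469.6354675292969, 361.8266296386719), (12.940400123596191, 63.54091262817383), 0.018593035638332367)
```

View pics/v2.png

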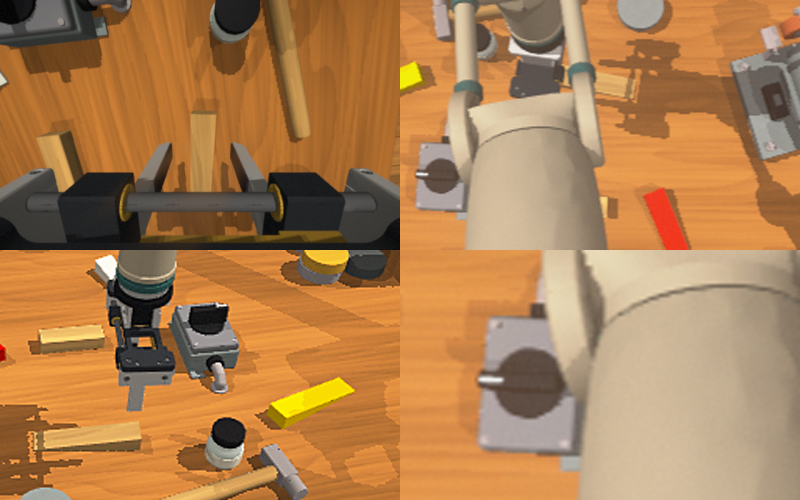

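The isolator's pointer now lies across the box at +y (bottom-right panel, 490,380), with the bar measured at about 90°, so it is off. The wrist panel shows the wedge at (203,150), centred between the fingers. Now I'll descend and grip.

Emit:
send_rows(increments=[{"ax": 0,"ay": 0,"az": 0,"dx": 0,"dy": 0.8,"dz": 0.04,"fingers": -0.3},{"ax": 0,"ay": 0,"az": 0,"dx": 0,"dy": 0.8,"dz": 0,"fingers": -0.3},{"ax": 0,"ay": 0,"az": 0,"dx": 0,"dy": 0.8,"dz": 0,"fingers": -0.3},{"ax": 0,"ay": 0,"az": 0,"dx": 0,"dy": 0.5,"dz": 0,"fingers": -0.3},{"ax": 0,"ay": 0,"az": 0,"dx": 0,"dy": 0.2,"dz": 0,"fingers": -0.3}])

```text
time_s: 10.92
tool_pos: [652.5, 175.7, 10.5]
eef_rot: [[-0.144, 0.0, 0.99], [-0.99, 0.0, -0.144], [-0.0, -1.0, 0.0]]
wrist_force: [0.7, 0.0, 0.5]
grip_width: 0.649
```

Emit:
send_rows(increments=[{"ax": 0,"ay": 0,"az": 0,"dx": 0,"dy": 0.08,"dz": 0,"fingers": -0.3},{"ax": 0,"ay": 0,"az": 0,"dx": 0,"dy": 0,"dz": 0,"fingers": 1},{"ax": 0,"ay": 0,"az": 0,"dx": 0,"dy": 0,"dz": 0,"fingers": 1},{"ax": 0,"ay": 0,"az": 0,"dx": 0,"dy": 0,"dz": 0,"fingers": 1},{"ax": 0,"ay": 0,"az": 0,"dx": 0,"dy": 0,"dz": 0,"fingers": 1}])

```text
time_s: 11.55
tool_pos: [652.5, 175.7, 8.6]
eef_rot: [[-0.144, 0.001, 0.99], [-0.99, 0.0, -0.144], [-0.0, -1.0, 0.001]]
wrist_force: [-0.4, 1.0, 3.1]
grip_width: 0.383
```

```bash
python3 -c "
from h import *
go(542,-2,3.5,15.8)"
```

```text
t 11.55 tcp [652.5 175.7   8.6] zyaw -8.3 tilt [-0.    -1.     0.001] F [-0.4  1.   3.1] w 36.0 q [ 9. 33. 88.  0. 59. 17.]
left dx,dy,dz [ 6.39  0.17 -2.79] ay -3.01
```

Emit:
send_rows(increments=[{"ax": 0,"ay": 0,"az": 0,"dx": 0,"dy": 0,"dz": 0,"fingers": -0.1},{"ax": 0,"ay": 0,"az": 0,"dx": 0,"dy": 0,"dz": 0,"fingers": -0.1},{"ax": 0,"ay": 0,"az": 0,"dx": 0,"dy": 0.1,"dz": 0,"fingers": -0.1},{"ax": 0,"ay": 0,"az": 0,"dx": 0,"dy": 0.06,"dz": 0,"fingers": -0.1},{"ax": 0,"ay": 0,"az": 0,"dx": 0,"dy": 0,"dz": 0,"fingers": -0.1}])

```text
time_s: 12.18
tool_pos: [652.1, 175.5, 2.9]
eef_rot: [[-0.144, -0.001, 0.99], [-0.99, -0.0, -0.144], [0.0, -1.0, -0.001]]
wrist_force: [-0.5, -0.9, -0.3]
grip_width: 0.555
```

Emit:
send_rows(increments=[{"ax": 0,"ay": 0,"az": 0,"dx": 0,"dy": 0,"dz": 0,"fingers": -0.1},{"ax": 0,"ay": 0,"az": 0,"dx": 0,"dy": 0,"dz": 0,"fingers": 1},{"ax": 0,"ay": 0,"az": 0,"dx": 0,"dy": 0,"dz": 0,"fingers": 1},{"ax": 0,"ay": 0,"az": 0,"dx": 0,"dy": 0,"dz": 0,"fingers": 1},{"ax": 0,"ay": 0,"az": 0,"dx": 0,"dy": 0,"dz": 0,"fingers": 1}])

```text
time_s: 12.8
tool_pos: [652.4, 175.6, 3.3]
eef_rot: [[-0.144, 0.0, 0.99], [-0.99, 0.0, -0.144], [-0.0, -1.0, 0.0]]
wrist_force: [1.0, -0.8, 0.3]
grip_width: 0.38
```

```bash
python3 -c "
from h import *
go(542,-2,3.5,15.8)"
```

```text
t 12.8 tcp [652.4 175.6   3.3] zyaw -8.3 tilt [-0. -1.  0.] F [ 1.  -0.8  0.3] w 35.8 q [ 9. 33. 88.  0. 59. 17.]
left dx,dy,dz [ 6.39 -0.01 -2.79] ay -3.01
```

Emit:
send_rows(increments=[{"ax": 0,"ay": 0,"az": 0,"dx": 0,"dy": -0.25,"dz": 0,"fingers": 1},{"ax": 0,"ay": 0,"az": 0,"dx": 0.8,"dy": 0,"dz": -0.35,"fingers": 1},{"ax": 0,"ay": 0,"az": 0,"dx": 0.8,"dy": 0,"dz": -0.35,"fingers": 1},{"ax": 0,"ay": 0,"az": 0,"dx": 0.8,"dy": 0,"dz": -0.35,"fingers": 1},{"ax": 0,"ay": 0,"az": 0,"dx": 0.8,"dy": 0,"dz": -0.35,"fingers": 1}])

```text
time_s: 13.42
tool_pos: [596.7, 86.0, 11.3]
eef_rot: [[-0.144, 0.001, 0.99], [-0.99, 0.0, -0.144], [-0.0, -1.0, 0.001]]
wrist_force: [-0.3, -0.9, -1.0]
grip_width: 0.382
```

Emit:
send_rows(increments=[{"ax": 0,"ay": -0.75,"az": 0,"dx": 0,"dy": 0,"dz": 0,"fingers": 1},{"ax": 0,"ay": -0.75,"az": 0,"dx": 0,"dy": 0,"dz": 0,"fingers": 1},{"ax": 0,"ay": -0.75,"az": 0,"dx": 0,"dy": 0,"dz": 0,"fingers": 1},{"ax": 0,"ay": -0.75,"az": 0,"dx": 0,"dy": 0,"dz": 0,"fingers": 1},{"ax": 0,"ay": 0,"az": 0,"dx": 0,"dy": 0,"dz": 0,"fingers": 1}])

```text
time_s: 14.05
tool_pos: [597.1, 86.6, 11.2]
eef_rot: [[0.27, 0.0, 0.963], [-0.963, 0.0, 0.27], [-0.0, -1.0, 0.0]]
wrist_force: [-0.2, -0.0, -0.7]
grip_width: 0.383
```

```bash
python3 -c "
from h import *
go(542,-2,9,15.8)"
```

```text
t 14.05 tcp [597.1  86.6  11.2] zyaw 15.7 tilt [-0. -1.  0.] F [-0.2 -0.  -0.7] w 36.0 q [  2.  28.  98.   0.  54. -14.]
left dx,dy,dz [ 2.35  0.07 -2.57] ay -0.02
```

Emit:
send_rows(increments=[{"ax": 0,"ay": 0,"az": 0,"dx": 0.2,"dy": 0,"dz": -0.86,"fingers": 1},{"ax": 0,"ay": 0,"az": 0,"dx": 0.5,"dy": 0,"dz": -0.86,"fingers": 1},{"ax": 0,"ay": 0,"az": 0,"dx": 0.7,"dy": 0,"dz": -0.85,"fingers": 1},{"ax": 0,"ay": 0,"az": 0,"dx": 0.7,"dy": 0,"dz": 0,"fingers": 1},{"ax": 0,"ay": 0,"az": 0,"dx": 0,"dy": 0.2,"dz": 0,"fingers": 1}])

```text
time_s: 14.68
tool_pos: [542.7, 3.7, 5.5]
eef_rot: [[0.268, 0.004, 0.963], [-0.963, -0.0, 0.268], [0.001, -1.0, 0.004]]
wrist_force: [0.7, -0.0, -1.5]
grip_width: 0.379
```

Emit:
send_rows(increments=[{"ax": 0,"ay": 0,"az": 0,"dx": 0,"dy": 0.05,"dz": 0,"fingers": 1},{"ax": 0,"ay": 0,"az": 0,"dx": 0,"dy": 0,"dz": 0,"fingers": 1},{"ax": 0,"ay": 0,"az": 0,"dx": 0,"dy": 0,"dz": 0,"fingers": 1},{"ax": 0,"ay": 0,"az": 0,"dx": 0,"dy": 0,"dz": 0,"fingers": 1},{"ax": 0,"ay": 0,"az": 0,"dx": 0,"dy": 0,"dz": 0,"fingers": 1}])

```text
time_s: 15.3
tool_pos: [540.1, 5.5, 3.3]
eef_rot: [[0.271, 0.001, 0.963], [-0.963, 0.0, 0.271], [-0.0, -1.0, 0.001]]
wrist_force: [1.2, -0.0, 2.3]
grip_width: 0.383
```

Run:
```python
from h import *
go(542,-2,3.3,15.8)
t,dt=snapshot("top");np.savez("pics/top2.npz",p=t,d=dt)
s,ds=snapshot("scene");np.savez("pics/scene2.npz",p=s,d=ds)
a=cv2.resize(t[130:240,320:470],(600,440),interpolation=2)[:280]
c=cv2.resize(s[180:300,130:330],(600,360),interpolation=2)[:310]
cv2.imwrite("pics/v3.png",np.vstack([a,c])[:,:,::-1])
```

```text
t 15.3 tcp [540.1   5.5   3.3] zyaw 15.7 tilt [-0.    -1.     0.001] F [ 1.2 -0.   2.3] w 36.0 q [ -7.  24. 107.   0.  50. -23.]
left dx,dy,dz [ 0.26  0.   -0.01] ay -0.01
```

View pics/v3.png

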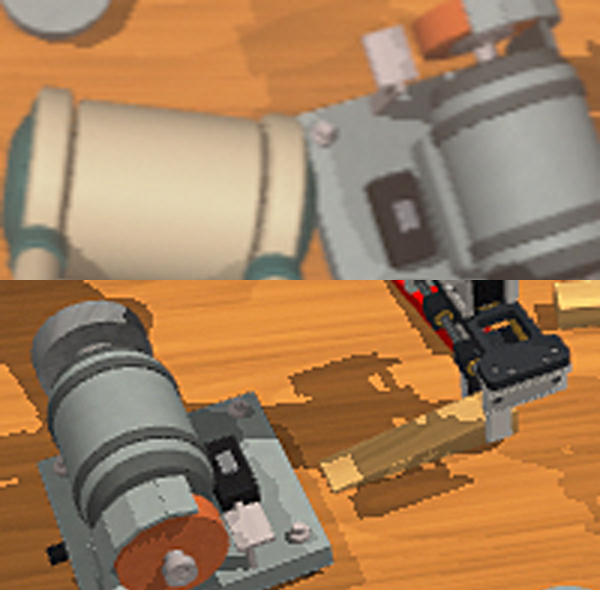

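Run:
```python
from h import *
k=K("scene")
f=lambda a,b:(130+a/3,180+(b-280)/3)
for n,a,b,z in(("tip near",336,490,1.5),("tip far",320,463,1.5),("baseTopL",257,393,34),("baseTopR",331,548,34)):
    print(n,ray(*f(a,b),z,k).round(1)[:2])
E=np.array([584,-154]);u=np.array([.27,-.963]);n=np.array([.963,.27])
g=np.array([540.1,5.5]);print("grip along",(g-E)@u,"lat",(g-E)@n)
```

```text
tip near [ 590.4 -120.2]
tip far [ 559.3 -130.5]
baseTopL [ 503.2 -174.1]
baseTopR [ 675.2 -128. ]
grip along -165.4515 lat 0.7893000000000256
```

The scene panel shows the wedge tip at (328,476), about 30 mm short of the front edge. It is aimed at the middle of the edge, within about 2 mm sideways. Sliding in now.

Emit:
send_rows(increments=[{"ax": 0,"ay": 0,"az": 0,"dx": 0.5,"dy": 0,"dz": 0,"fingers": 1},{"ax": 0,"ay": 0,"az": 0,"dx": 0.5,"dy": 0,"dz": 0,"fingers": 1},{"ax": 0,"ay": 0,"az": 0,"dx": 0.5,"dy": 0,"dz": 0,"fingers": 1},{"ax": 0,"ay": 0,"az": 0,"dx": 0.4,"dy": 0,"dz": 0,"fingers": 1},{"ax": 0,"ay": 0,"az": 0,"dx": 0.2,"dy": 0,"dz": 0,"fingers": 1}])

```text
time_s: 16.02
tool_pos: [557.0, -56.5, 3.3]
eef_rot: [[0.27, -0.0, 0.963], [-0.963, 0.0, 0.27], [-0.001, -1.0, -0.0]]
wrist_force: [0.0, 2.7, 5.8]
grip_width: 0.381
```

Emit:
send_rows(increments=[{"ax": 0,"ay": 0,"az": 0,"dx": 0.1,"dy": 0,"dz": 0,"fingers": 1},{"ax": 0,"ay": 0,"az": 0,"dx": 0.1,"dy": 0,"dz": 0,"fingers": 1},{"ax": 0,"ay": 0,"az": 0,"dx": 0.1,"dy": 0,"dz": 0,"fingers": 1},{"ax": 0,"ay": 0,"az": 0,"dx": 0,"dy": 0,"dz": 0,"fingers": 1},{"ax": 0,"ay": 0,"az": 0,"dx": 0,"dy": 0,"dz": 0,"fingers": 1}])

```text
time_s: 16.65
tool_pos: [559.4, -64.4, 3.3]
eef_rot: [[0.271, 0.0, 0.962], [-0.962, -0.0, 0.271], [0.0, -1.0, 0.0]]
wrist_force: [-1.1, -0.1, 3.8]
grip_width: 0.382
```

Emit:
send_rows(increments=[{"ax": 0,"ay": 0,"az": 0,"dx": 0.08,"dy": 0,"dz": 0,"fingers": 1},{"ax": 0,"ay": 0,"az": 0,"dx": 0.08,"dy": 0,"dz": 0,"fingers": 1},{"ax": 0,"ay": 0,"az": 0,"dx": 0,"dy": 0,"dz": 0,"fingers": 1},{"ax": 0,"ay": 0,"az": 0,"dx": 0,"dy": 0,"dz": 0,"fingers": 1},{"ax": 0,"ay": 0,"az": 0,"dx": 0,"dy": 0,"dz": 0,"fingers": 1}])

```text
time_s: 17.27
tool_pos: [560.3, -68.1, 3.3]
eef_rot: [[0.271, -0.0, 0.963], [-0.963, 0.001, 0.271], [-0.001, -1.0, -0.0]]
wrist_force: [-0.9, 3.6, 5.3]
grip_width: 0.379
```

```bash
cat >> h.py <<'E'
def st():
    o=get_obs();p=np.array(o["tool_pos"]);E=np.array([584,-154]);u=np.array([.27,-.963]);n=np.array([.963,.27])
    F=np.array(o["wrist_force"]);print("along",((p[:2]-E)@u).round(1),"lat",((p[:2]-E)@n).round(1),"z",p[2].round(1),"Falong",(F[:2]@u).round(1),"Flat",(F[:2]@n).round(1),"Fz",F[2].round(1),"t",o["time_s"],"w",o["grip_width"])
E
python3 -c "
from h import *
st()"
```

```text
along -89.1 lat 0.4 z 3.3 Falong -3.7 Flat 0.1 Fz 5.3 t 17.275 w 0.37901030948476966
```

Emit:
send_rows(increments=[{"ax": 0,"ay": 0,"az": 0,"dx": 0.1,"dy": 0,"dz": 0,"fingers": 1},{"ax": 0,"ay": 0,"az": 0,"dx": 0.1,"dy": 0,"dz": 0,"fingers": 1},{"ax": 0,"ay": 0,"az": 0,"dx": 0,"dy": 0,"dz": 0,"fingers": 1},{"ax": 0,"ay": 0,"az": 0,"dx": 0,"dy": 0,"dz": 0,"fingers": 1},{"ax": 0,"ay": 0,"az": 0,"dx": 0,"dy": 0,"dz": 0,"fingers": 1}])

```text
time_s: 17.9
tool_pos: [560.2, -69.8, 3.3]
eef_rot: [[0.268, -0.004, 0.963], [-0.963, 0.008, 0.268], [-0.009, -1.0, -0.001]]
wrist_force: [-2.5, 13.0, 9.7]
grip_width: 0.381
```

Emit:
send_rows(increments=[{"ax": 0,"ay": 0,"az": 0,"dx": 0.1,"dy": 0,"dz": 0,"fingers": 1},{"ax": 0,"ay": 0,"az": 0,"dx": 0.1,"dy": 0,"dz": 0,"fingers": 1},{"ax": 0,"ay": 0,"az": 0,"dx": 0,"dy": 0,"dz": 0,"fingers": 1},{"ax": 0,"ay": 0,"az": 0,"dx": 0,"dy": 0,"dz": 0,"fingers": 1},{"ax": 0,"ay": 0,"az": 0,"dx": 0,"dy": 0,"dz": 0,"fingers": 1}])

```text
time_s: 18.52
tool_pos: [560.4, -74.3, 3.1]
eef_rot: [[0.268, -0.007, 0.963], [-0.963, 0.01, 0.268], [-0.011, -1.0, -0.004]]
wrist_force: [-4.4, 16.8, 11.8]
grip_width: 0.374
```

```bash
python3 -c "
from h import *
st()"
```

```text
along -83.1 lat -1.2 z 3.1 Falong -17.3 Flat 0.3 Fz 11.8 t 18.525 w 0.3737181546442217
```

Emit:
send_rows(increments=[{"ax": 0,"ay": 0,"az": 0,"dx": 0.12,"dy": 0,"dz": 0,"fingers": 1},{"ax": 0,"ay": 0,"az": 0,"dx": 0.12,"dy": 0,"dz": 0,"fingers": 1},{"ax": 0,"ay": 0,"az": 0,"dx": 0.12,"dy": 0,"dz": 0,"fingers": 1},{"ax": 0,"ay": 0,"az": 0,"dx": 0,"dy": 0,"dz": 0,"fingers": 1},{"ax": 0,"ay": 0,"az": 0,"dx": 0,"dy": 0,"dz": 0,"fingers": 1}])

```text
time_s: 19.15
tool_pos: [563.0, -84.5, 3.1]
eef_rot: [[0.268, -0.007, 0.963], [-0.963, 0.01, 0.268], [-0.012, -1.0, -0.004]]
wrist_force: [-4.6, 17.0, 12.3]
grip_width: 0.375
```

Run:
```python
from h import *
st()
s,ds=snapshot("scene");np.savez("pics/scene3.npz",p=s,d=ds)
c=cv2.resize(s[180:300,130:330],(800,480),interpolation=2)
cv2.imwrite("pics/v4.png",c[:,:,::-1])
# base shift vs before: phase correlation on polisher patch (px)
z=np.load("pics/scene2.npz")
g=lambda p:cv2.cvtColor(p[190:290,140:200],cv2.COLOR_RGB2GRAY).astype(np.float32)
print(cv2.phaseCorrelate(g(z["p"]),g(s),cv2.createHanningWindow((60,100),5)))
```

```text
along -72.6 lat -1.4 z 3.1 Falong -17.6 Flat 0.2 Fz 12.3 t 19.15 w 0.37467616348315835
((-0.8018413876309047, 0.020819973706117878), 0.8698049500783285)
```

View pics/v4.png

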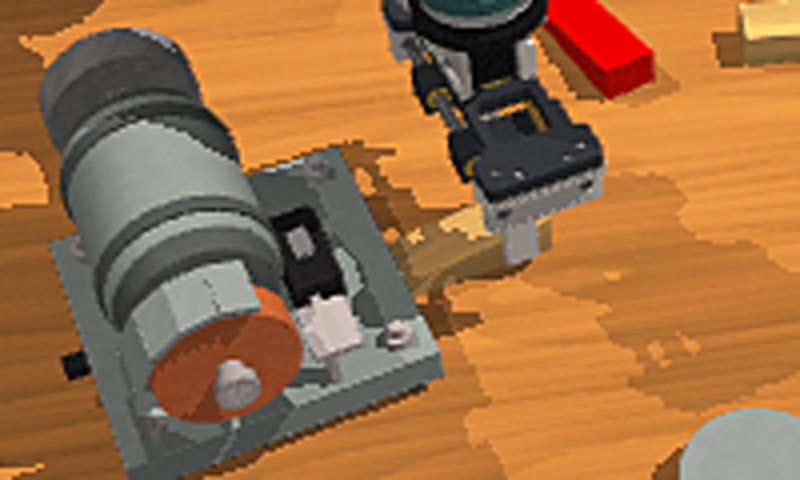

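The scene view shows the wedge under the middle of the edge. The polisher has shifted only about 0.8 px, which mostly fits it tilting. Lift is estimated at about 2 mm, so I'll push roughly 11 mm more.

Emit:
send_rows(increments=[{"ax": 0,"ay": 0,"az": 0,"dx": 0.12,"dy": 0,"dz": 0,"fingers": 1},{"ax": 0,"ay": 0,"az": 0,"dx": 0.12,"dy": 0,"dz": 0,"fingers": 1},{"ax": 0,"ay": 0,"az": 0,"dx": 0.12,"dy": 0,"dz": 0,"fingers": 1},{"ax": 0,"ay": 0,"az": 0,"dx": 0,"dy": 0,"dz": 0,"fingers": 1},{"ax": 0,"ay": 0,"az": 0,"dx": 0,"dy": 0,"dz": 0,"fingers": 1}])

```text
time_s: 19.82
tool_pos: [565.9, -94.8, 3.1]
eef_rot: [[0.268, -0.007, 0.963], [-0.963, 0.011, 0.268], [-0.012, -1.0, -0.004]]
wrist_force: [-4.6, 16.8, 12.0]
grip_width: 0.38
```

Run:
```python
from h import *
st()
k=K("scene");s1=[snapshot("scene") for _ in range(6)]
s=s1[0][0];d=np.median([x[1] for x in s1],0);np.savez("pics/scene4.npz",p=s,d=d)
z0=np.load("pics/scene0.npz");z2=np.load("pics/scene2.npz")
def grey(p,box):
    x0,y0,x1,y1=box;return cv2.cvtColor(p[y0:y1,x0:x1],cv2.COLOR_RGB2GRAY).astype(np.float32)
for nm,b in(("motor",(140,190,195,265)),("rear base edge",(140,235,165,300)),("front base",(195,215,245,280))):
    a,c=grey(z2["p"],b),grey(s,b);print(nm,cv2.phaseCorrelate(a,c,cv2.createHanningWindow(a.shape[::-1],5)))
# base top plane: heights front strip vs rear strip before/after
E=np.array([584,-154]);u=np.array([.27,-.963]);n=np.array([.963,.27])
for nm,dd in(("before",z2["d"]),("after",d)):
    P=cloud(dd.astype(float),k)[190:310,130:260].reshape(-1,3);al=(P[:,:2]-E)@u;la=(P[:,:2]-E)@n
    m=(al>4)&(al<28)&(abs(la)<80)&(P[:,2]>22)&(P[:,2]<46);r=(al>4)&(al<170)&(la>72)&(la<88)&(P[:,2]>22)&(P[:,2]<46)
    print(nm,m.sum(),P[m,2].mean().round(2),"side strip z vs along",np.polyfit(al[r],P[r,2],1).round(4),r.sum())
```

```text
along -61.9 lat -1.5 z 3.1 Falong -17.5 Flat 0.1 Fz 12.0 t 19.825 w 0.3801163495253356
motor ((-1.4684524242162524, 0.2532304823445841), 0.8179544440375434)
rear base edge ((-0.13922241865720153, 0.06135815965259184), 1.058452681435479)
front base ((-1.2139208826279102, -0.2738860036185642), 0.7390019268459744)
before 530 34.85 side strip z vs along [-4.60000e-03  3.53574e+01] 354
after 527 37.88 side strip z vs along [-2.37000e-02  3.85784e+01] 352
```

Emit:
send_rows(increments=[{"ax": 0,"ay": 0,"az": 0,"dx": 0,"dy": 0,"dz": 0,"fingers": 1},{"ax": 0,"ay": 0,"az": 0,"dx": 0,"dy": 0,"dz": 0,"fingers": 1},{"ax": 0,"ay": 0,"az": 0,"dx": 0,"dy": 0,"dz": 0,"fingers": 1},{"ax": 0,"ay": 0,"az": 0,"dx": 0,"dy": 0,"dz": 0,"fingers": 1},{"ax": 0,"ay": 0,"az": 0,"dx": 0,"dy": 0,"dz": 0,"fingers": 1}])

```text
time_s: 20.75
tool_pos: [565.9, -94.8, 3.1]
eef_rot: [[0.268, -0.007, 0.963], [-0.963, 0.011, 0.268], [-0.012, -1.0, -0.004]]
wrist_force: [-5.8, 16.6, 13.3]
grip_width: 0.38
```

Run:
```python
from h import *
st()
k=K("scene");ss=[snapshot("scene") for _ in range(6)];s=ss[0][0];d=np.median([x[1] for x in ss],0)
z2=np.load("pics/scene2.npz");z0=np.load("pics/scene0.npz")["p"]
E=np.array([584,-154]);u=np.array([.27,-.963]);n=np.array([.963,.27])
for nm,dd in(("before",z2["d"]),("after",d)):
    P=cloud(dd.astype(float),k)[190:310,130:260].reshape(-1,3);al=(P[:,:2]-E)@u;la=(P[:,:2]-E)@n
    m=(al>4)&(al<28)&(abs(la)<80)&(P[:,2]>22)&(P[:,2]<46)
    for lo,hi in((-80,-45),(-30,30),(45,80)):
        q=m&(la>lo)&(la<hi);print(nm,lo,q.sum(),P[q,2].mean().round(2))
for nm,(x0,y0,x1,y1) in dict(block=(305,170,370,202),jar=(415,232,452,275),hammer=(365,252,492,312),tin=(295,278,345,325)).items():
    g=lambda p:cv2.cvtColor(p[y0:y1,x0:x1],cv2.COLOR_RGB2GRAY).astype(np.float32)
    print(nm,np.round(cv2.phaseCorrelate(g(z0),g(s),cv2.createHanningWindow((x1-x0,y1-y0),5))[0],2),np.abs(g(z0)-g(s)).mean().round(1))
t,dt=snapshot("top");g=cloud(dt,K("top")).reshape(-1,3);g=g[(abs(g[:,0]-470)<40)&(abs(g[:,1]-362)<40)&(g[:,2]>80)&(g[:,2]<100)]
print("iso",len(g),cv2.minAreaRect(g[:,:2].astype(np.float32)) if len(g)>5 else 0)
```

```text
along -61.9 lat -1.5 z 3.1 Falong -17.6 Flat -1.1 Fz 13.3 t 20.75 w 0.3796652925858013
before -80 111 35.83
before -30 197 34.11
before 45 120 35.83
after -80 105 38.4
after -30 204 37.48
after 45 112 38.5
block [0.04 0.05] 6.1
jar [0.07 0.56] 8.1
hammer [-0.07  0.03] 8.7
tin [0.   0.03] 6.8
iso 148 ((469.66827392578125, 361.43231201171875), (12.815194129943848, 64.2000503540039), 0.06394802033901215)
```

```bash
python3 -c "
from cell import job_done
print(job_done())"
```

```text
the job is handed in; nothing more can be done
None
```

I switched the isolator off, then slid the beech wedge thin end first under the middle of the polisher's front edge. The job is handed in with the wedge still gripped. No verdict was reported, so everything below is from my own checks.

- **Isolator:** the handle stands across the box at 90.1°. By my measure it turned about 92.5° from on, against a nominal 90°, which I put down to measuring error.
- **Lift:** depth readings put the front of the base 2.6 mm up on one side and 2.7 mm on the other, with 3.4 mm in the middle. The earlier tilt reading also gave about 2.7 mm at the front feet, while the distance the wedge went in suggests about 3.4 mm. All are inside the 1.2–6 mm limit, and I couldn't see the feet directly.
- **Polisher:** its rear edge moved about 0.1 px in the image, less than 1 mm.
- **Wedge:** it sits within about 2 mm of the middle of the front edge. It stays gripped at about 36 mm opening, with about 17.6 N of push steady over the last second.
- **Bystanders:** the block, hammer and tin moved less than 0.1 px. The jar read 0.6 px, about 2 mm, which I take to be shadow.

Two things were put right on the way: the first move calls were refused because every row needs all seven keys, and the first grip on the wedge was about 5 mm too high, so I opened, lowered and gripped again.

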